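# Weigh out large nuts on the spring scale

## Task

Put large hex nuts on the pan of the spring scale, one at a time and set down gently enough that the pan never bottoms out, until its pointer stands in the broad black mark on the upright plate. Let the pan settle after each nut, and leave any large nut that is not needed on the bench; the smaller hex nuts and the round collar are not wanted.

Things in the scene. Friction and masses are not known exactly. Their poses are not given: they have to be found in the camera images.
- nut_a: large dark-steel hex nut lying flat on the bench, 46 mm across flats (53 mm across corners), 25 mm tall, with a 29 mm round bore through it, about 0.22 kg; one of three alike. Origin: centre of its underside; z up along the bore; its x axis is square to one pair of flats (the same shape every 60 degrees)
- nut_b: large dark-steel hex nut lying flat on the bench, 46 mm across flats (53 mm across corners), 25 mm tall, with a 29 mm round bore through it, about 0.22 kg; one of three alike. Origin: centre of its underside; z up along the bore; its x axis is square to one pair of flats (the same shape every 60 degrees)
- nut_c: large dark-steel hex nut lying flat on the bench, 46 mm across flats (53 mm across corners), 25 mm tall, with a 29 mm round bore through it, about 0.22 kg; one of three alike. Origin: centre of its underside; z up along the bore; its x axis is square to one pair of flats (the same shape every 60 degrees)
- pan (a joint): how far the scale's pan has sunk, in m: 0 empty, 0.060 at the bottom stop; a damped spring (135 N/m), about 16 mm per large nut, level however loaded. A red pointer on the pan's +y side sinks along a fixed white upright plate; it stands in the broad black mark, 10 mm tall, from 0.027 to 0.037. Two large nuts bring it there, one is too few, three too many
- pan_in (a point): centre of the pan's floor (upper face), 117 mm above the bench when empty; sinks with the pan. Aluminium tray, inside 202 mm along x by 152 mm along y, rim 10 mm above the floor; two nuts fit side by side at x = +45 and -45 mm. z up. The white plate, 60 mm wide, 8 mm thick, stands 125 mm from the centre on the +y side, its top 143 mm above the bench
There are look-alikes about, which are no part of the job. Leave any green look-alike of the nut_b alone.

How it is judged:
On the way:
1. one large nut alone lies in the pan, let go, and the pan has settled about half way to the mark (sunk 11 to 21 mm) ((((x of nut_a in the frame of pan_in between -0.1 and 0.1 m and y of nut_a in the frame of pan_in between -0.075 and 0.075 m and z of nut_a in the frame of pan_in between -0.006 and 0.045 m) and contact force between the fingers and nut_a below 0.5 N and height (world z) of nut_b between -0.02 and 0.05 m and height (world z) of nut_c between -0.02 and 0.05 m) or (height (world z) of nut_a between -0.02 and 0.05 m and (x of nut_b in the frame of pan_in between -0.1 and 0.1 m and y of nut_b in the frame of pan_in between -0.075 and 0.075 m and z of nut_b in the frame of pan_in between -0.006 and 0.045 m) and contact force between the fingers and nut_b below 0.5 N and height (world z) of nut_c between -0.02 and 0.05 m) or (height (world z) of nut_a between -0.02 and 0.05 m and height (world z) of nut_b between -0.02 and 0.05 m and (x of nut_c in the frame of pan_in between -0.1 and 0.1 m and y of nut_c in the frame of pan_in between -0.075 and 0.075 m and z of nut_c in the frame of pan_in between -0.006 and 0.045 m) and contact force between the fingers and nut_c below 0.5 N)) and value of joint pan between 0.011 and 0.021 m and velocity of joint pan between -0.02 and 0.02 m/s), for 0.3 s.
At the end, for the whole second after the job is handed in: exactly two large nuts lie in the pan and are let go, the third is on the bench, and the pan is at rest with its pointer in the broad black mark (sunk 27 to 37 mm) ((((x of nut_a in the frame of pan_in between -0.1 and 0.1 m and y of nut_a in the frame of pan_in between -0.075 and 0.075 m and z of nut_a in the frame of pan_in between -0.006 and 0.045 m) and contact force between the fingers and nut_a below 0.5 N and (x of nut_b in the frame of pan_in between -0.1 and 0.1 m and y of nut_b in the frame of pan_in between -0.075 and 0.075 m and z of nut_b in the frame of pan_in between -0.006 and 0.045 m) and contact force between the fingers and nut_b below 0.5 N and height (world z) of nut_c between -0.02 and 0.05 m) or ((x of nut_a in the frame of pan_in between -0.1 and 0.1 m and y of nut_a in the frame of pan_in between -0.075 and 0.075 m and z of nut_a in the frame of pan_in between -0.006 and 0.045 m) and contact force between the fingers and nut_a below 0.5 N and height (world z) of nut_b between -0.02 and 0.05 m and (x of nut_c in the frame of pan_in between -0.1 and 0.1 m and y of nut_c in the frame of pan_in between -0.075 and 0.075 m and z of nut_c in the frame of pan_in between -0.006 and 0.045 m) and contact force between the fingers and nut_c below 0.5 N) or (height (world z) of nut_a between -0.02 and 0.05 m and (x of nut_b in the frame of pan_in between -0.1 and 0.1 m and y of nut_b in the frame of pan_in between -0.075 and 0.075 m and z of nut_b in the frame of pan_in between -0.006 and 0.045 m) and contact force between the fingers and nut_b below 0.5 N and (x of nut_c in the frame of pan_in between -0.1 and 0.1 m and y of nut_c in the frame of pan_in between -0.075 and 0.075 m and z of nut_c in the frame of pan_in between -0.006 and 0.045 m) and contact force between the fingers and nut_c below 0.5 N)) and value of joint pan between 0.027 and 0.037 m and velocity of joint pan between -0.02 and 0.02 m/s); the robot touches nothing.
It fails at once if the pan is pushed or dropped upon so hard that it bottoms out (sunk more than 56 mm) (value of joint pan above 0.056 m).
It also fails if it takes over 56 s, if anything falls off the work surface, if the arm or the gripper's body presses on something with over 40 N, if the wrist force passes 120 N, or if a joint passes its speed limit or range.

## Robot

A 7-joint arm with a two-finger parallel gripper is mounted at the origin on the work surface. World frame = base frame: x ahead of the robot, y to its left, z up, the work surface at z = 0. Lengths are in m, angles in rad, forces in N, time in s.
With the tool pointing down it reaches from about 0.375 to 0.925 m from the base axis. Payload 3.1 kg.
Tool frame: the origin (TCP) lies midway between the tips of the shut fingers; the grasp point (between the pads) lies 19 mm behind it (robot.hold_point_z is the distance from the TCP to the grasp point, in m); z points along the fingers, x is the direction in which the jaws open and shut, and the axes are right-handed (so a half turn about z gives the same grasp; the last joint's range is limited). The gripper opens to 85 mm and grips with 20 to 120 N. Pads are 22 mm wide; open, the fingers measure 114 mm over their backs; the gripper's body (76 mm by 85 mm) begins 54 mm behind the grasp point. The pads swing forward as they close: fully open they stand 13 mm farther back than shut.
Start: joints at [-1.222, 0.383, 0.044, 1.598, -0.018, 1.161, -0.05], TCP at [0.281, 0.586, 0.205] pointing down, gripper open.
Joint ranges: [-2.61, 2.61], [-0.41, 2.15], [-1.48, 1.57], [0, 2.5], [-1.57, 4.71], [0.05, 1.97], [-2.85, 2.85]. Speed limits (rad/s): [2.79, 2.79, 3.14, 3.14, 3.14, 3.14, 3.14].

## Interface

Orientations are given as a 3x3 rotation matrix whose columns are the frame's x, y, z axes.
In Python, from station import robot gives the robot as it stands. The module is installed in compiled form; this text tells all that it offers.
- The arm moves only by the tool carry_out, never from a script. Its argument "rows" is a list of rows, each an object with "fingers": the opening, from 0 (shut) to 1 (fully open); "slide": the shift along the tool's x, y, z in units of 400 mm (1.0 is 400 mm), a list of three; "spin": the turn about the tool's z in units of 45 degrees (1.0 is 45 degrees). In form: [{"fingers": fingers, "slide": [x, y, z], "spin": spin}, ...]. A call has 1 to 12 rows; each row is the pose to reach, as a shift and turn from the pose commanded when the call began, along the tool's axes at that moment; what a row does not reach only later rows make up. A row lasts 1/10 s, in which the tool goes at most 50 mm and 8.59 degrees, less where a joint would pass 70% of its speed; a pose out of reach is approached as far as the arm can. A call with a number of a shift or a turn outside -1 to 1 is refused whole. A call with a gripper value outside its range is refused whole. The fingers move at their own pace and stop on an object; "newtons" is the grip in N (left out, the last holds). Time passes only in rows, so rows that repeat a pose let the fingers close. It gives the time, the measured TCP pose, the force and the opening at its end, in the units of the state.
- robot.get_obs(): the state, without advancing time (a new reading comes with each control period).
- robot.capture(name): name is "scene" or "side" or "wrist"; returns (picture, depth): 400x640x3 uint8, red, green, blue; 400x640 float32, m along the optical axis (not along the pixel's ray), 0 where there is no reading.
- robot.calibration(name): a dict with "fovy" (degrees; the focal length in pixels is half the picture's height over the tangent of half this angle, whatever the lens; pixels are square), "cx", "cy" (the principal point, pixels), "rvec" (rotation vector, rad) and "tvec" (3), from world to camera coordinates, as OpenCV has them. Camera axes: x right, y down, z forward; pixel columns grow to the right and rows downward; lengths in m; the calibration is good to about 2 mm. The wrist camera is an equidistant fisheye: a pixel r from the principal point sees the ray r / f radians off the axis. A picture is of the moment at which its call begins: read the wrist's pose just before it. calibration takes no time and is no camera call; for the wrist camera it gives the pose at the moment of the call.
- robot.close_job(): hands the job in, once; it reports no verdict.
The state is a dict: "clock": time; "qpos": joint angles; "qvel": joint speeds; "effort": joint torques, N m; "tool_pos": TCP position; "orientation": TCP orientation; "wrist_force": force on the tool from outside, world axes, zero at the start; "wrist_torque": the same for the moment, N m; "opening": finger opening in m.
Only numpy, scipy, OpenCV 4.12 (cv2) and the standard library are available. Lean on these libraries where they do the work, as an engineer would, in place of code of your own. Each camera call takes 0.05 s, during which the arm holds its last target.

## Working session

There is one attempt and no reset: what is moved stays moved. The work goes in short steps, Python scripts to look and compute and a tool call to move; the robot and the scene stay as the last step left them, time stands still between calls to the robot, and variables do not carry over. Pictures are saved under pics/ and viewed, and the job is handed in when it is done.

Besides the shell and the picture viewer there is one more tool, called after "Call:" in YAML: its name, and indented under it one key for each argument. carry_out: Moves the arm, as the interface text tells. Its arguments: {"type":"object","properties":{"rows":{"type":"array"},"newtons":{"type":"number"}},"required":["rows"]}

```bash
mkdir -p pics; cat > h.py <<'E'
import numpy as np, cv2
from station import robot
def save(img,name,scale=1,crop=None):
    if crop: x0,y0,x1,y1=crop; img=img[y0:y1,x0:x1]
    img=cv2.resize(img,None,fx=scale,fy=scale,interpolation=cv2.INTER_CUBIC)
    cv2.imwrite('pics/'+name,img[:,:,::-1])
def pt(c,d,u,v):
    f=200/np.tan(np.radians(c['fovy'])/2)
    p=np.array([(u-c['cx'])/f*d,(v-c['cy'])/f*d,d])
    R=cv2.Rodrigues(np.array(c['rvec'],float))[0]
    return R.T@(p-np.array(c['tvec']).ravel())
def ptz(c,u,v,z):
    a=pt(c,0,u,v);b=pt(c,1,u,v);t=(z-a[2])/(b[2]-a[2]);return a+t*(b-a)
E
python3 - <<'E'
from h import *
for n in ['scene','side']:
    p,d=robot.capture(n); save(p,n+'0.png',1.25); np.savez(n+'0.npz',p=p,d=d); print(n,robot.calibration(n))
o=robot.get_obs();print(o)
E
```

```text
scene {'fovy': 52.642690646088376, 'cx': 320.4519389127743, 'cy': 200.72805906818303, 'rvec': array([ 1.33305278,  2.03980068, -0.98768248]), 'tvec': array([ 0.22131083, -0.1915049 ,  1.36713055])}
side {'fovy': 56.844845253359594, 'cx': 320.01552774142596, 'cy': 200.0623840271452, 'rvec': array([ 0.264019  , -2.66113882,  1.4638233 ]), 'tvec': array([0.48888061, 0.14938035, 0.65038303])}
{'clock': 0.1, 'qpos': array([-1.221808  ,  0.38376903,  0.04382507,  1.59941585, -0.01790416,
        1.16119269, -0.04991166]), 'qvel': array([-6.63823766e-04, -1.51830942e-03,  1.91484045e-05, -4.55940821e-03,
       -3.53715806e-04,  1.26778192e-03, -4.07148882e-04]), 'effort': array([ 2.35703832e-03, -4.34732223e+01,  1.02906268e+00, -2.50455147e+01,
        1.08697909e-02,  5.48222393e-03,  1.92965541e-05]), 'tool_pos': array([0.28044694, 0.58537205, 0.20360297]), 'orientation': array([[ 4.32000544e-01,  9.01872869e-01, -9.26065011e-04],
       [ 9.01870179e-01, -4.32001520e-01, -2.20623249e-03],
       [-2.38980272e-03,  1.17903219e-04, -9.99997137e-01]]), 'wrist_force': array([ 0.64658509, -0.87351075, -1.13997869]), 'wrist_torque': array([-0.01303189,  0.00219288, -0.05794112]), 'opening': 0.0853049331519633}
```

View pics/scene0.png

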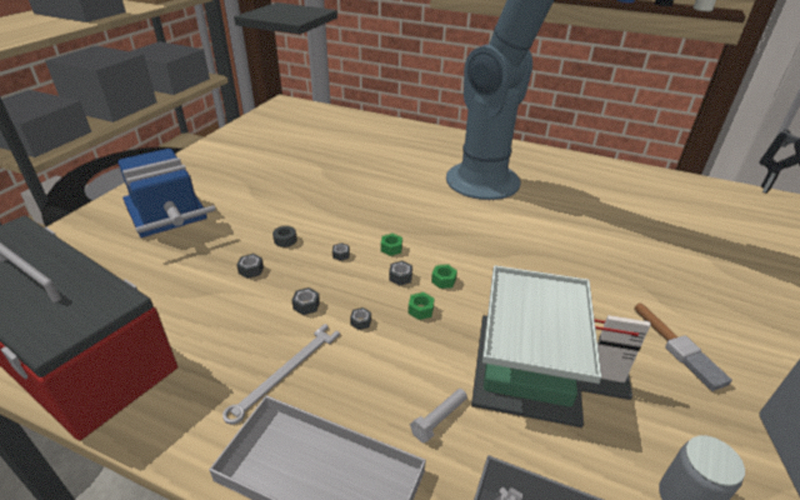

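View pics/side0.png

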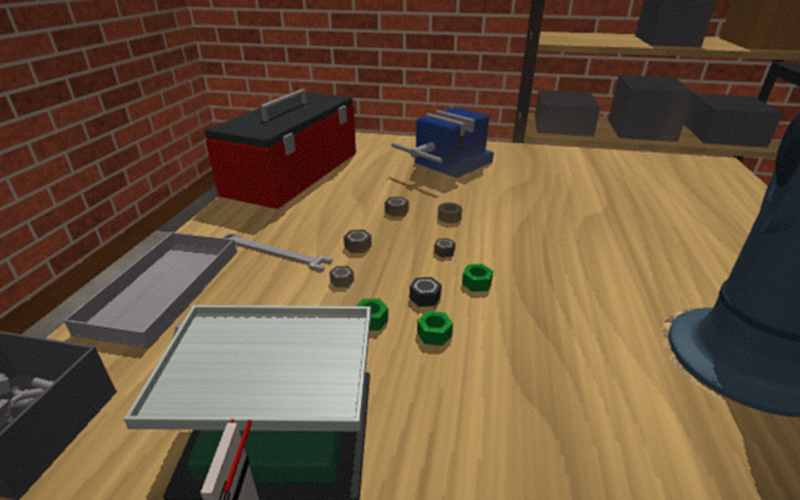

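The 800-px scene picture shows these candidates:
- Dark hexes that look large: (250,265), (305,300) and (401,271). The last stands among three green look-alikes at (391,243), (444,275) and (421,305).
- Small hexes: (341,250) and (361,317).
- Round collar: (285,235).

I'll measure them and check with a crop.

```bash
python3 - <<'E'
from h import *
z=np.load('scene0.npz');p,d=z['p'],z['d'];c=robot.calibration('scene')
save(p,'crop0.png',4,(180,170,370,275))
for n,u,v in [('A',250,265),('B',305,300),('C',401,271),('s1',341,250),('s2',361,317),('col',285,235),('g1',391,243),('g2',444,275),('g3',421,305)]:
    print(n,ptz(c,u/1.25,(v-4)/1.25,.025).round(3), d[int(v/1.25),int(u/1.25)])
for n,u,v in [('pan TL',497,270),('TR',588,281),('BL',489,358),('BR',597,377),('mid',541,322)]:
    u/=1.25;v/=1.25
    print(n,ptz(c,u,v,.127 if n!='mid' else .117).round(3), pt(c,d[int(v),int(u)],u,v).round(3))
for u,v in [(608,335),(640,322)]: 
    u/=1.25;v/=1.25;print(pt(c,d[int(v),int(u)],u,v).round(3))
# large-nut tops: pts with z in 0.018..0.032 clustering
H,W=d.shape;uu,vv=np.meshgrid(np.arange(W),np.arange(H))
f=200/np.tan(np.radians(c['fovy'])/2)
P=np.stack([(uu-c['cx'])/f*d,(vv-c['cy'])/f*d,d],-1)
R=cv2.Rodrigues(np.array(c['rvec'],float))[0];X=(P-np.array(c['tvec']).ravel())@R
m=((X[...,2]>.01)&(X[...,2]<.04)&(d>0)).astype(np.uint8);m[:, :180]=0;m[:170]=0;m[270:]=0;m[:,370:]=0
n,l,s,ce=cv2.connectedComponentsWithStats(m)
for i in range(1,n):
    if s[i,4]>40:
        q=X[l==i];t=q[q[:,2]>np.percentile(q[:,2],90)-.005]
        print(ce[i]*1.25,s[i,4],'z90',np.percentile(q[:,2],90).round(3),'center',((t.min(0)+t.max(0))/2).round(3),'ext',np.ptp(t,axis=0).round(3), t.mean(0).round(3))
E
```

```text
A [ 0.573 -0.331  0.025] 1.0204878
B [ 0.617 -0.174  0.025] 0.9755145
C [ 0.462 -0.044  0.025] 1.0480529
s1 [ 0.451 -0.188  0.025] 1.0975528
s2 [ 0.614 -0.059  0.025] 0.94330466
col [ 0.454 -0.326  0.025] 1.1035404
g1 [ 0.383 -0.101  0.025] 1.1222337
g2 [0.438 0.04  0.025] 1.0428044
g3 [0.539 0.029 0.025] 0.0
pan TL [0.517 0.155 0.127] [0.507 0.153 0.119]
TR [0.482 0.301 0.127] [0.479 0.302 0.125]
BL [0.712 0.193 0.127] [0.708 0.193 0.122]
BR [0.684 0.336 0.127] [0.682 0.337 0.124]
mid [0.6   0.247 0.117] [0.599 0.247 0.116]
[0.578 0.346 0.11 ]
[0.565 0.382 0.142]
[283.96381579 233.99122807] 228 z90 0.026 center [ 0.455 -0.327  0.024] ext [0.052 0.052 0.006] [ 0.457 -0.326  0.024]
[390.82524272 241.92354369] 206 z90 0.026 center [ 0.384 -0.1    0.024] ext [0.052 0.049 0.006] [ 0.384 -0.1    0.024]
[340.58884298 249.20454545] 121 z90 0.02 center [ 0.449 -0.19   0.019] ext [0.039 0.038 0.007] [ 0.451 -0.189  0.019]
[249.47957198 263.27821012] 257 z90 0.025 center [ 0.573 -0.333  0.024] ext [0.048 0.053 0.007] [ 0.574 -0.333  0.024]
[400.20491803 270.40983607] 244 z90 0.026 center [ 0.465 -0.043  0.024] ext [0.05  0.049 0.006] [ 0.466 -0.044  0.024]
[443.78875969 273.79844961] 258 z90 0.026 center [0.438 0.04  0.025] ext [0.049 0.047 0.008] [0.439 0.041 0.024]
[305.225      298.59583333] 300 z90 0.026 center [ 0.617 -0.176  0.024] ext [0.052 0.052 0.007] [ 0.618 -0.174  0.024]
[420.85188356 303.24486301] 292 z90 0.026 center [0.538 0.029 0.024] ext [0.051 0.048 0.006] [0.539 0.029 0.024]
[360.20833333 316.01190476] 168 z90 0.02 center [ 0.613 -0.062  0.018] ext [0.038 0.039 0.006] [ 0.613 -0.061  0.019]
```

View pics/crop0.png

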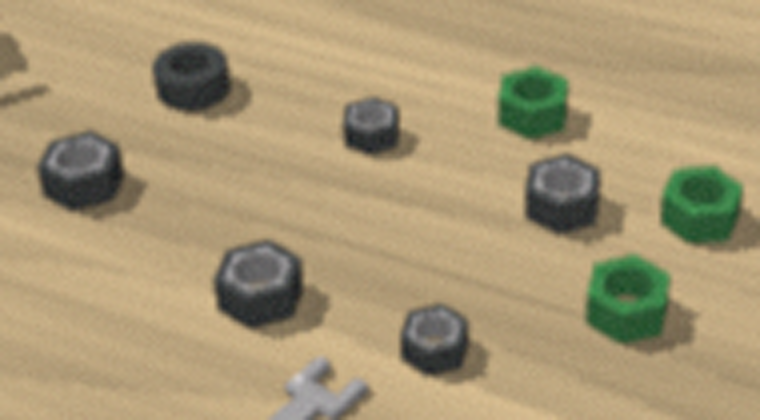

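Dark tops at z≈0.025 with about 52 mm extent confirm three large nuts:
- A at (0.574,-0.333)
- B at (0.617,-0.175)
- C at (0.465,-0.044), crowded by the greens

The small ones are 20 mm tall and 39 mm across. I choose B and A and leave C. The pan centre is about (0.599,0.246), turned about 11°. I'll go above B now.

Call:
carry_out:
  rows:
    - {"fingers": 1, "slide": [-0.68, 0.79, 0], "spin": 0}
    - {"fingers": 1, "slide": [-0.68, 0.79, 0], "spin": 0}
    - {"fingers": 1, "slide": [-0.68, 0.79, 0], "spin": 0}
    - {"fingers": 1, "slide": [-0.68, 0.79, 0], "spin": 0}
    - {"fingers": 1, "slide": [-0.68, 0.79, 0], "spin": 0}
    - {"fingers": 1, "slide": [-0.68, 0.79, 0], "spin": 0}
    - {"fingers": 1, "slide": [-0.68, 0.79, 0], "spin": 0}
    - {"fingers": 1, "slide": [-0.68, 0.79, 0], "spin": 0}
    - {"fingers": 1, "slide": [-0.68, 0.79, 0], "spin": 0}
  newtons: 50

```text
clock: 1.0
tool_pos: [0.4502, 0.1973, 0.2046]
orientation: [[0.44, 0.898, 0.0], [0.898, -0.44, -0.002], [-0.002, 0.001, -1.0]]
wrist_force: [0.4, -1.0, -0.1]
opening: 0.0855
```

Call:
carry_out:
  rows:
    - {"fingers": 1, "slide": [-0.67, 0.79, 0], "spin": 0}
    - {"fingers": 1, "slide": [-0.67, 0.79, 0], "spin": 0}
    - {"fingers": 1, "slide": [-0.67, 0.79, 0], "spin": 0}
    - {"fingers": 1, "slide": [-0.67, 0.79, 0], "spin": 0}
    - {"fingers": 1, "slide": [-0.67, 0.79, 0], "spin": 0}
    - {"fingers": 1, "slide": [-0.67, 0.79, 0], "spin": 0}
    - {"fingers": 1, "slide": [-0.67, 0.79, 0], "spin": 0}
    - {"fingers": 1, "slide": [-0.67, 0.79, 0], "spin": 0}
    - {"fingers": 1, "slide": [-0.67, 0.79, 0], "spin": 0}
    - {"fingers": 1, "slide": [-0.67, 0.79, 0], "spin": 0}

```text
clock: 2.0
tool_pos: [0.6168, -0.1781, 0.2043]
orientation: [[0.438, 0.899, -0.001], [0.899, -0.438, -0.002], [-0.003, -0.0, -1.0]]
wrist_force: [0.2, 0.0, -0.1]
opening: 0.0855
```

```bash
python3 - <<'E'
from h import *
o=robot.get_obs();print(o['clock'],o['tool_pos'],o['orientation'][:,0],o['qpos'].round(2))
c=robot.calibration('wrist');p,d=robot.capture('wrist');save(p,'w1.png',1.25);np.savez('w1.npz',p=p,d=d,**c);print(c)
E
```

```text
2.0 [ 0.61681273 -0.17809591  0.20425006] [ 0.43757055  0.8991801  -0.00267597] [-0.22  0.41  0.56  1.64 -0.23  1.16  1.51]
{'fovy': 65.70646984690485, 'cx': 315.6878494168245, 'cy': 201.40900026780352, 'rvec': array([-2.45555095, -1.53677557, -0.21119454]), 'tvec': array([-0.10864388, -0.64320183,  0.20537152])}
```

View pics/w1.png

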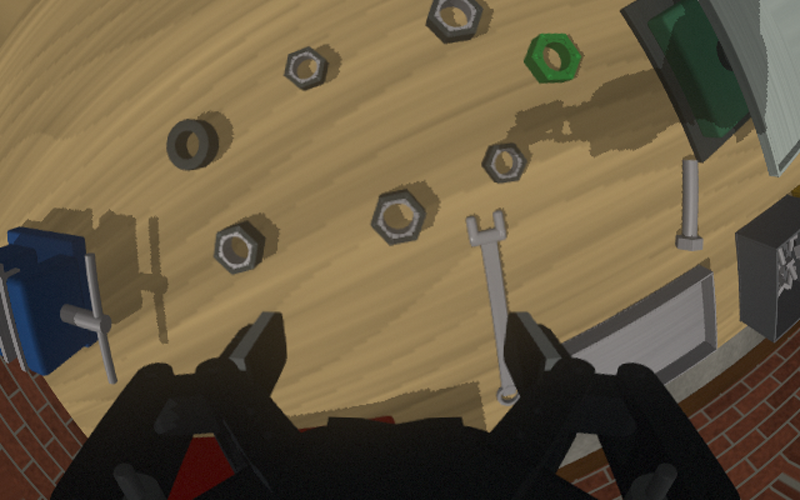

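The wrist picture shows nut B at about (399,216), nut A at (240,247), the small hex at (505,161) and the collar at (192,144). I'll enlarge A and B to read the corners.

```bash
python3 - <<'E'
from h import *
p=np.load('w1.npz')['p']
a=cv2.resize(p[135:215,280:360],None,fx=5,fy=5,interpolation=cv2.INTER_CUBIC)
b=cv2.resize(p[160:240,152:232],None,fx=5,fy=5,interpolation=cv2.INTER_CUBIC)
save(np.hstack([a,b]),'w1c.png')
E
```

```text
(no output)
```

View pics/w1c.png

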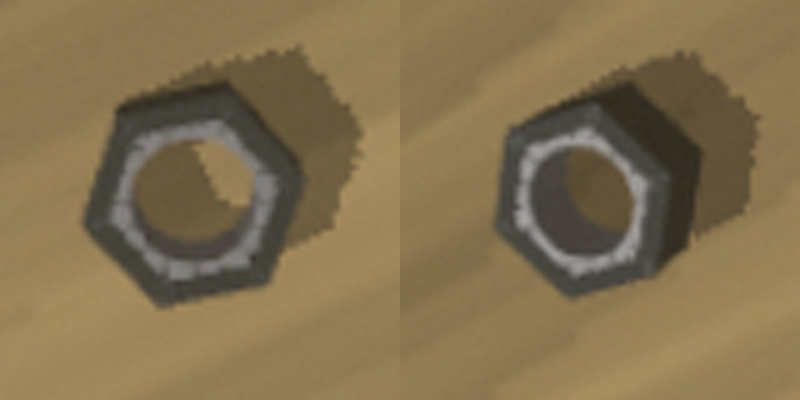

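```bash
cat >> h.py <<'E'
def wz(c,u,v,z):
    f=200/np.tan(np.radians(float(c['fovy']))/2)
    dx,dy=u-float(c['cx']),v-float(c['cy']);r=np.hypot(dx,dy);t=r/f
    ray=np.array([np.sin(t)*dx/r,np.sin(t)*dy/r,np.cos(t)])
    R=cv2.Rodrigues(np.array(c['rvec'],float))[0];C=-R.T@np.array(c['tvec']).ravel();w=R.T@ray
    return C+w*(z-C[2])/w[2]
def hexfit(c,pts,z=.025):
    X=np.array([wz(c,u,v,z) for u,v in pts])[:,:2];m=X.mean(0);e=X-m
    a=np.degrees(np.angle(np.mean((e[:,0]+1j*e[:,1])**6)))/6
    print('centre',m.round(4),'radii',np.hypot(*e.T).round(4),'flat normals at',[round((a+30+60*k+360)%180,1) for k in range(3)],'spread',(np.degrees(np.arctan2(e[:,1],e[:,0]))%60).round(0))
E
python3 - <<'E'
from h import *
c=np.load('w1.npz')
B=[(120,113),(226,97),(299,171),(268,282),(163,305),(85,222)]
A=[(512,128),(598,103),(670,178),(652,275),(572,297),(497,222)]
hexfit(c,[(280+(x-2)/5,135+(y-2)/5) for x,y in B])
hexfit(c,[(152+(x-402)/5,160+(y-2)/5) for x,y in A])
o=robot.get_obs();print(np.degrees(np.arctan2(*o['orientation'][:2,0][::-1])))
E
```

```text
centre [ 0.6149 -0.1749] radii [0.026  0.0247 0.025  0.0262 0.0261 0.0255] flat normals at [np.float64(46.6), np.float64(106.6), np.float64(166.6)] spread [14. 17. 19. 16. 18. 16.]
centre [ 0.5715 -0.3335] radii [0.0258 0.0258 0.0253 0.0256 0.0259 0.0257] flat normals at [np.float64(47.6), np.float64(107.6), np.float64(167.6)] spread [17. 18. 18. 16. 21. 16.]
64.26069825141946
```

Call:
carry_out:
  rows:
    - {"fingers": 1, "slide": [0.005, -0.005, 0.1], "spin": -0.19}
    - {"fingers": 1, "slide": [0.005, -0.005, 0.2], "spin": -0.38}
    - {"fingers": 1, "slide": [0.005, -0.005, 0.3], "spin": -0.57}
    - {"fingers": 1, "slide": [0.005, -0.005, 0.37], "spin": -0.76}
    - {"fingers": 1, "slide": [0.005, -0.005, 0.37], "spin": -0.94}
    - {"fingers": 1, "slide": [0.005, -0.005, 0.37], "spin": -0.94}
    - {"fingers": 1, "slide": [0.005, -0.005, 0.37], "spin": -0.94}

```text
clock: 2.75
tool_pos: [0.6172, -0.1688, 0.0574]
orientation: [[-0.287, 0.958, 0.001], [0.958, 0.287, 0.001], [0.001, 0.001, -1.0]]
wrist_force: [-0.1, 0.3, -0.2]
opening: 0.0853
```

```bash
python3 - <<'E'
from h import *
o=robot.get_obs();print(o['clock'],o['tool_pos'],np.degrees(np.arctan2(*o['orientation'][:2,0][::-1])),o['qpos'].round(2))
c=robot.calibration('wrist');p,d=robot.capture('wrist');save(p,'w2.png',1.25);np.savez('w2.npz',p=p,d=d,**c)
E
```

```text
2.75 [ 0.61716674 -0.1688472   0.05742752] 106.68890655395623 [-0.07  0.54  0.35  1.74 -0.23  0.89  2.24]
```

View pics/w2.png

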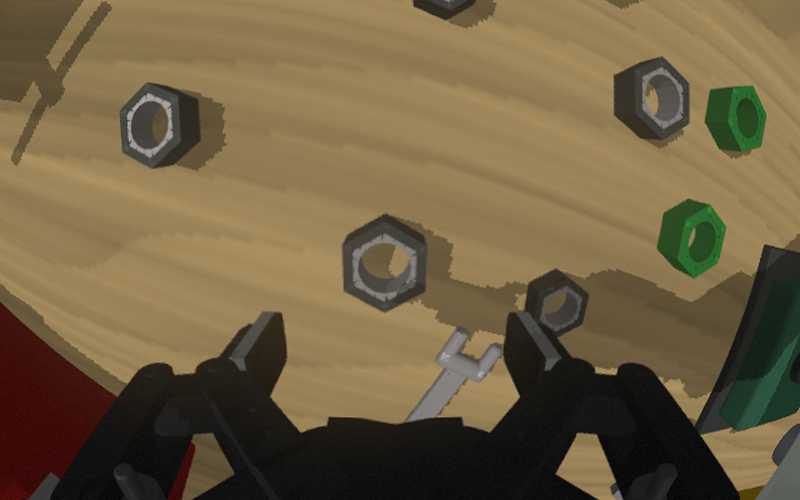

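```bash
python3 - <<'E'
from h import *
c=np.load('w2.npz');o=robot.get_obs();R=o['orientation'];t=o['tool_pos']
for n,u,v,z in [('bore',385,263,.025),('botcorner',385,311,.025),('right flat',426,262,.025),('left flat',343,266,.025),('A',152,126,.025),('fork',499,347,.008),('fork2',462,330,.008)]:
    X=wz(c,u/1.25,v/1.25,z);print(n,X.round(4),'tool mm',(R.T@(X-t)*1000).round(1))
E
```

```text
bore [ 0.6124 -0.1755  0.025 ] tool mm [-4.3 -6.7 32.9]
botcorner [ 0.6401 -0.1675  0.025 ] tool mm [-4.5 22.1 33. ]
right flat [ 0.6054 -0.1542  0.025 ] tool mm [18.2 -7.3 32.9]
left flat [ 0.6207 -0.1972  0.025 ] tool mm [-27.5  -5.   32.9]
A [ 0.572 -0.331  0.025] tool mm [-141.7  -90.1   32.7]
fork [ 0.6526 -0.0855  0.008 ] tool mm [70.4 57.6 50. ]
fork2 [ 0.6469 -0.1146  0.008 ] tool mm [44.2 43.9 50. ]
```

Call:
carry_out:
  rows:
    - {"fingers": 1, "slide": [-0.011, -0.011, 0.05], "spin": 0}
    - {"fingers": 1, "slide": [-0.011, -0.011, 0.14], "spin": 0}
    - {"fingers": 1, "slide": [-0.011, -0.011, 0.14], "spin": 0}
    - {"fingers": 0.3, "slide": [-0.011, -0.011, 0.14], "spin": 0}
    - {"fingers": 0, "slide": [-0.011, -0.011, 0.14], "spin": 0}
    - {"fingers": 0, "slide": [-0.011, -0.011, 0.14], "spin": 0}
    - {"fingers": 0, "slide": [-0.011, -0.011, 0.14], "spin": 0}
    - {"fingers": 0, "slide": [-0.011, -0.011, 0.14], "spin": 0}
    - {"fingers": 0, "slide": [-0.011, -0.011, 0.14], "spin": 0}

```text
clock: 3.7
tool_pos: [0.6139, -0.1767, 0.0013]
orientation: [[-0.287, 0.958, 0.001], [0.958, 0.287, -0.0], [-0.0, 0.001, -1.0]]
wrist_force: [-0.4, -0.6, 0.0]
opening: 0.0002
```

The fingers shut completely, so the nut is not held. I'll look.

```bash
python3 - <<'E'
from h import *
p,d=robot.capture('wrist');save(p,'w3.png',1.25)
p,d=robot.capture('scene');save(p,'s3.png',3,(150,150,400,330))
E
```

```text
(no output)
```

View pics/w3.png

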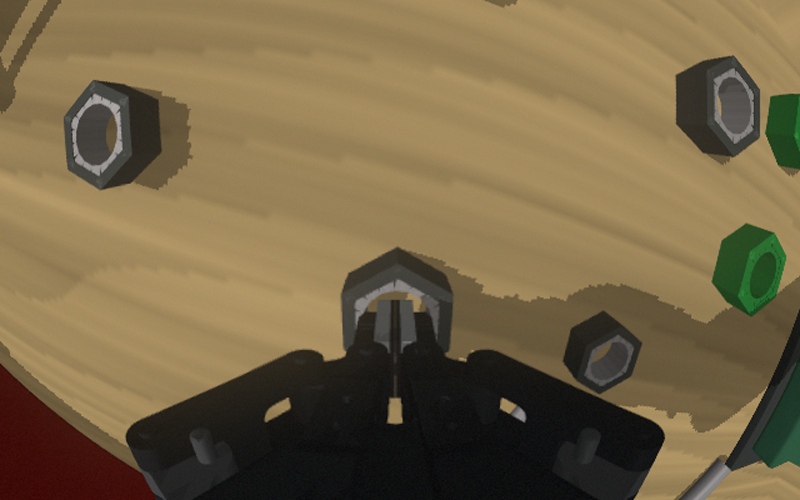

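View pics/s3.png

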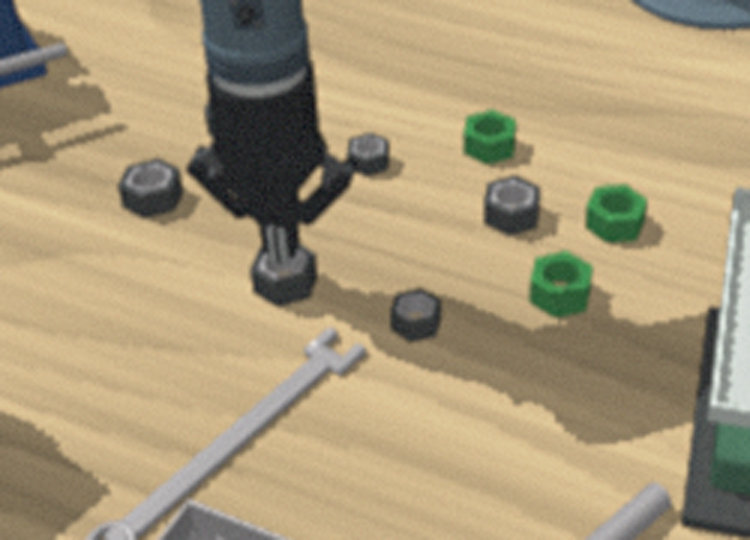

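The shut fingers stand inside nut B's bore. They probably closed above the nut before the arm was fully down. I'll lift straight up while shut and look again.

Call:
carry_out:
  rows:
    - {"fingers": 0, "slide": [0, 0, -0.07], "spin": 0}
    - {"fingers": 0, "slide": [0, 0, -0.14], "spin": 0}
    - {"fingers": 0, "slide": [0, 0, -0.14], "spin": 0}

```text
clock: 4.1
tool_pos: [0.6174, -0.1781, 0.0614]
orientation: [[-0.287, 0.958, 0.009], [0.958, 0.287, -0.002], [-0.004, 0.008, -1.0]]
wrist_force: [1.1, -0.5, 0.5]
opening: -0.0001
```

```bash
python3 - <<'E'
from h import *
o=robot.get_obs();print(o['clock'],o['tool_pos'],o['wrist_force'],o['opening'])
c=robot.calibration('wrist');p,d=robot.capture('wrist');save(p,'w4.png',1.25);np.savez('w4.npz',p=p,d=d,**c)
E
```

```text
4.1 [ 0.61741862 -0.17813206  0.06138681] [ 1.14208643 -0.46981625  0.48515776] -5.139936648055137e-05
```

View pics/w4.png

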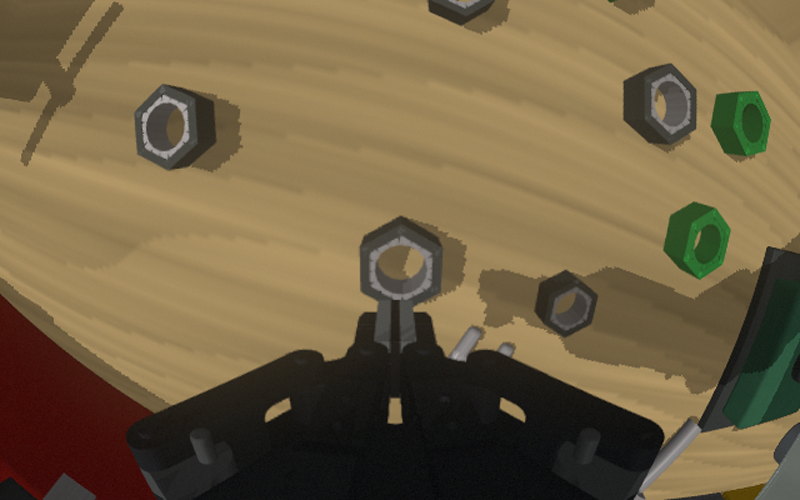

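```bash
python3 - <<'E'
from h import *
c=np.load('w4.npz');o=robot.get_obs();R=o['orientation'];t=o['tool_pos']
for n,u,v,z in [('bore',401,264,.025),('right flat',441,262,.025),('left flat',360,264,.025),('top corner',400,231,.025),('tip',396,305,.061)]:
    X=wz(c,u/1.25,v/1.25,z);print(n,X.round(4),'tool mm',(R.T@(X-t)*1000).round(1))
E
```

```text
bore [ 0.6121 -0.1759  0.025 ] tool mm [ 2.7 -3.3 34.4]
right flat [ 0.6046 -0.1548  0.025 ] tool mm [25.  -4.5 34.3]
left flat [ 0.6188 -0.1979  0.025 ] tool mm [-20.3  -3.3  34.5]
top corner [ 0.5942 -0.1819  0.025 ] tool mm [  2.  -22.2  34.3]
tip [ 0.6214 -0.176   0.061 ] tool mm [-0.2  5.7 -1.5]
```

Call:
carry_out:
  rows:
    - {"fingers": 1, "slide": [0, 0, 0], "spin": 0}
    - {"fingers": 1, "slide": [0, 0, 0.05], "spin": 0}
    - {"fingers": 1, "slide": [0, 0, 0.05], "spin": 0}
    - {"fingers": 1, "slide": [0, 0, 0.05], "spin": 0}
    - {"fingers": 1, "slide": [0, 0, 0.05], "spin": 0}

```text
clock: 4.65
tool_pos: [0.6134, -0.1767, 0.0367]
orientation: [[-0.287, 0.958, -0.001], [0.958, 0.287, -0.0], [0.0, -0.001, -1.0]]
wrist_force: [-0.1, 0.7, -0.3]
opening: 0.0725
```

Call:
carry_out:
  rows:
    - {"fingers": 1, "slide": [0.005, -0.003, 0.09], "spin": 0}
    - {"fingers": 1, "slide": [0.005, -0.003, 0.09], "spin": 0}
    - {"fingers": 1, "slide": [0.005, -0.003, 0.09], "spin": 0}

```text
clock: 4.95
tool_pos: [0.611, -0.1749, 0.0006]
orientation: [[-0.287, 0.958, -0.002], [0.958, 0.287, 0.0], [0.001, -0.002, -1.0]]
wrist_force: [0.5, -0.1, -0.0]
opening: 0.0854
```

```bash
python3 - <<'E'
from h import *
o=robot.get_obs();print(o['clock'],o['tool_pos'],o['wrist_force'],o['opening'])
c=robot.calibration('wrist');p,d=robot.capture('wrist');save(p,'w5.png',1.25);np.savez('w5.npz',p=p,d=d,**c)
p,d=robot.capture('side');save(p,'s5.png',5,(220,140,370,240))
E
```

```text
4.95 [ 6.10986342e-01 -1.74860544e-01  5.52794135e-04] [ 0.49247943 -0.11477174 -0.04692915] 0.0854383967485021
```

View pics/w5.png

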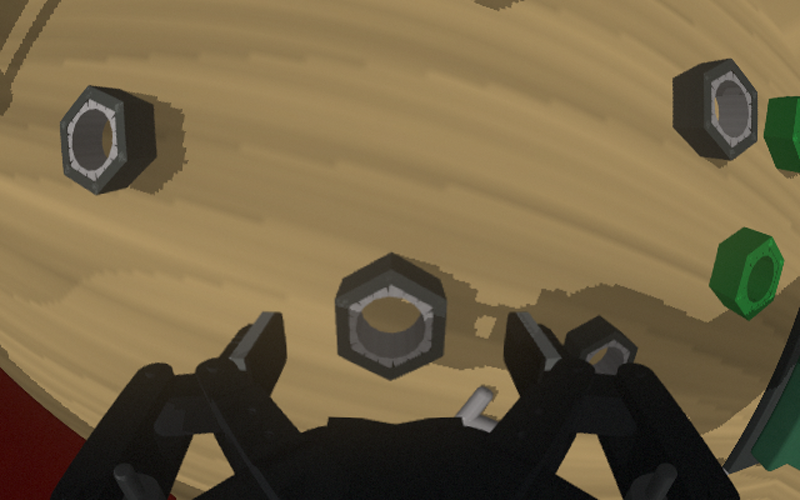

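View pics/s5.png

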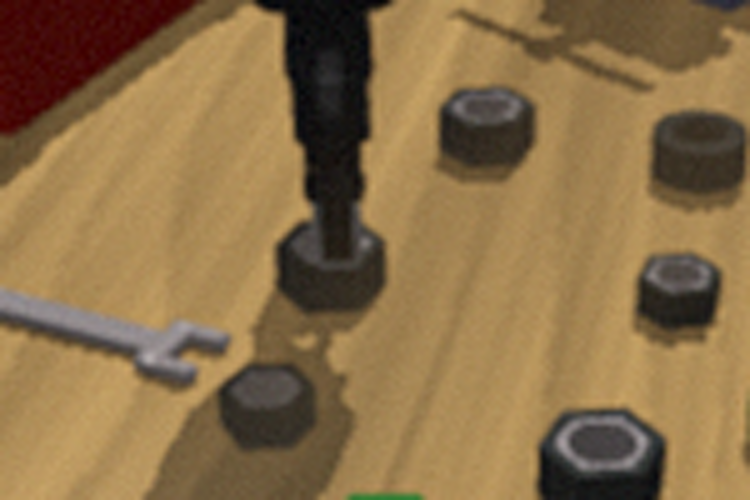

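```bash
python3 - <<'E'
from h import *
c=np.load('w5.npz');o=robot.get_obs();R=o['orientation'];t=o['tool_pos']
for u,v,xx in [(283,313,-42.7),(286,355,-42.7),(508,313,42.7),(505,352,42.7)]:
    a=R.T@(wz(c,u/1.25,v/1.25,0)-t)*1000;b=R.T@(wz(c,u/1.25,v/1.25,.05)-t)*1000
    s=(xx-a[0])/(b[0]-a[0]);print(u,v,(a+s*(b-a)).round(1))
for u,v in [(391,318),(335,320),(446,320),(390,380),(392,281)]: print((R.T@(wz(c,u/1.25,v/1.25,.025)-t)*1000).round(1))
E
```

```text
283 313 [-42.7  -8.4 -32.4]
286 355 [-42.7   9.2 -35.4]
508 313 [ 42.7 -13.4 -43.3]
505 352 [ 42.7   1.7 -45.7]
[ -0.   -2.3 -22.7]
[-23.5  -1.1 -22.6]
[ 22.9  -1.2 -22.7]
[ -0.6  28.9 -22.6]
[  0.4 -18.7 -22.7]
```

```bash
python3 - <<'E'
from h import *
o=robot.get_obs();T=o['orientation'];t=o['tool_pos']
for n in ['scene','side']:
    p,d=robot.capture(n);c=robot.calibration(n)
    H,W=d.shape;uu,vv=np.meshgrid(np.arange(W),np.arange(H))
    f=200/np.tan(np.radians(c['fovy'])/2)
    P=np.stack([(uu-c['cx'])/f*d,(vv-c['cy'])/f*d,d],-1)
    R=cv2.Rodrigues(np.array(c['rvec'],float))[0];X=(P-np.array(c['tvec']).ravel())@R
    q=(X-t)@T*1000
    for s in (1,-1):
        m=(d>0)&(abs(q[...,1])<16)&(s*q[...,0]>34)&(s*q[...,0]<70)&(X[...,2]>.008)&(X[...,2]<.12)
        z=X[...,2][m]*1000; print(n,s,m.sum(),np.histogram(z,bins=range(5,120,5))[0], 'low',np.sort(z)[:5].round(1))
E
```

```text
scene 1 279 [ 0  0  0  0  0  0  0  5  4 14  8 14 12 14 11  6 23 51 33 21 39 15] low [41.2 43.5 44.  44.6 44.9]
scene -1 269 [ 0  0  0  0  0  0  0  6 10 13 13 17 15 12 14  8 21 41 36 16 19 16] low [41.6 42.  43.2 43.6 44.1]
side 1 172 [ 0  0  0  0  0  0  0 14  8 20 20 19 16 22  7  0  1  2 10  5 14  9] low [41.3 41.4 41.7 41.9 42. ]
side -1 27 [ 0  0  0  0  0  0  0  6 15  6  0  0  0  0  0  0  0  0  0  0  0  0] low [43.1 43.7 44.  44.1 44.2]
```

Two cameras agree that the open fingertips stand at about 41 mm while the reported TCP z is 0. So the real tips lie about 28 mm behind the reported TCP, and the fingers closed just above the nut. I'll check the pad's lateral position too, then go about 25 mm lower by measurement.

```bash
cat >> h.py <<'E'
def cloud(n):
    p,d=robot.capture(n);c=robot.calibration(n)
    H,W=d.shape;uu,vv=np.meshgrid(np.arange(W),np.arange(H))
    f=200/np.tan(np.radians(c['fovy'])/2)
    P=np.stack([(uu-c['cx'])/f*d,(vv-c['cy'])/f*d,d],-1)
    R=cv2.Rodrigues(np.array(c['rvec'],float))[0];X=(P-np.array(c['tvec']).ravel())@R
    X[d==0]=np.nan
    return p,X
E
python3 - <<'E'
from h import *
o=robot.get_obs();T=o['orientation'];t=o['tool_pos']
for n in ['scene','side']:
    p,X=cloud(n);q=(X-t)@T*1000
    for s in (1,-1):
        m=(abs(q[...,1])<30)&(s*q[...,0]>30)&(s*q[...,0]<75)&(X[...,2]>.035)&(X[...,2]<.06)
        print(n,s,m.sum(),'x',np.percentile(q[...,0][m],[2,50,98]).round(1),'y',np.percentile(q[...,1][m],[2,50,98]).round(1))
    m=(abs(q[...,1])<30)&(abs(q[...,0])<30)&(X[...,2]>.018)&(X[...,2]<.03)
    print('nut x',np.percentile(q[...,0][m],[1,50,99]).round(1),'y',np.percentile(q[...,1][m],[1,50,99]).round(1))
E
```

```text
scene 1 31 x [43.1 49.4 56. ] y [-2.3  8.4 11.6]
scene -1 42 x [-55.1 -43.6 -42.1] y [-11.2   5.7  12. ]
nut x [-23.    0.   22.8] y [-20.2   4.9  27.8]
side 1 61 x [49.1 51.5 58.6] y [-10.8  -1.2   9.7]
side -1 26 x [-43.4 -40.7 -38.8] y [-6.   1.3  8.7]
nut x [-17.5   9.9  26.4] y [-22.9  12.5  29. ]
```

Call:
carry_out:
  rows:
    - {"fingers": 1, "slide": [0, 0.005, 0.03], "spin": 0}
    - {"fingers": 1, "slide": [0, 0.005, 0.06], "spin": 0}
    - {"fingers": 1, "slide": [0, 0.005, 0.06], "spin": 0}

```text
clock: 5.55
tool_pos: [0.6113, -0.1735, -0.026]
orientation: [[-0.288, 0.958, -0.005], [0.958, 0.288, 0.001], [0.003, -0.005, -1.0]]
wrist_force: [-0.5, 0.8, -0.2]
opening: 0.0854
```

```bash
python3 - <<'E'
from h import *
o=robot.get_obs();T=o['orientation'];t=o['tool_pos'];print(o['clock'],t,o['wrist_force'])
for n in ['side']:
    p,X=cloud(n);q=(X-t)@T*1000
    save(p,'s6.png',5,(220,140,370,240))
    m=(abs(q[...,1])<16)&(q[...,0]>38)&(q[...,0]<70)&(X[...,2]>.006)&(X[...,2]<.06)
    z=X[...,2][m]*1000;print(np.histogram(z,bins=range(5,65,5))[0], np.sort(z)[:8].round(1))
E
```

```text
5.55 [ 0.61134662 -0.17350327 -0.02601159] [-0.45477874  0.84199509 -0.1960178 ]
[ 0  8 10 16 16 17 19 19 11  3  2] [12.6 13.7 13.9 14.  14.1 14.2 14.3 14.9]
```

View pics/s6.png

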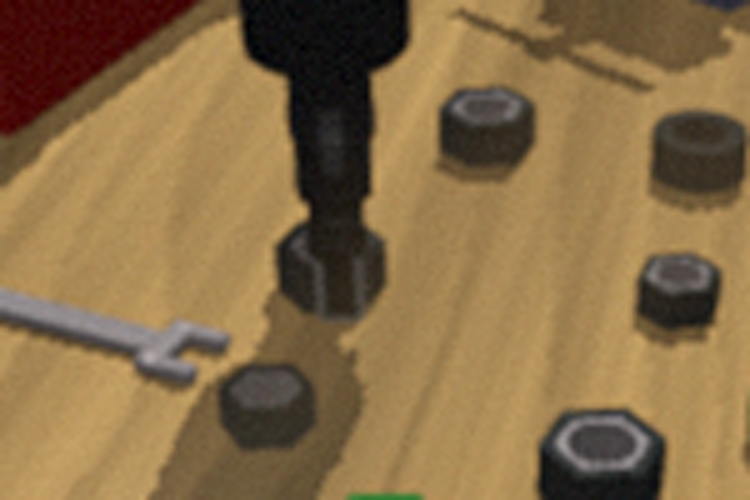

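The tips are now 14 mm above the bench, straddling the nut. I'll close.

Call:
carry_out:
  rows:
    - {"fingers": 0, "slide": [0, 0, 0], "spin": 0}
    - {"fingers": 0, "slide": [0, 0, 0], "spin": 0}
    - {"fingers": 0, "slide": [0, 0, 0], "spin": 0}
    - {"fingers": 0, "slide": [0, 0, 0], "spin": 0}
    - {"fingers": 0, "slide": [0, 0, 0], "spin": 0}

```text
clock: 6.1
tool_pos: [0.6146, -0.1749, -0.0224]
orientation: [[-0.287, 0.958, 0.002], [0.958, 0.287, -0.001], [-0.001, 0.001, -1.0]]
wrist_force: [0.5, -0.4, 1.8]
opening: 0.045
```

Call:
carry_out:
  rows:
    - {"fingers": 0, "slide": [0, 0, -0.06], "spin": 0}
    - {"fingers": 0, "slide": [0, 0, -0.18], "spin": 0}
    - {"fingers": 0, "slide": [0, 0, -0.3], "spin": 0}
    - {"fingers": 0, "slide": [0, 0, -0.42], "spin": 0}
    - {"fingers": 0, "slide": [0, 0, -0.5], "spin": 0}
    - {"fingers": 0, "slide": [0, 0, -0.5], "spin": 0}

```text
clock: 6.7
tool_pos: [0.6178, -0.1759, 0.1832]
orientation: [[-0.287, 0.958, 0.012], [0.958, 0.287, -0.002], [-0.005, 0.01, -1.0]]
wrist_force: [0.8, 0.1, -1.2]
opening: 0.0445
```

```bash
python3 - <<'E'
from h import *
p,X=cloud('scene')
m=(X[...,2]>.107)&(X[...,2]<.135)&(X[...,0]>.42)&(X[...,0]<.8)&(X[...,1]>.08)&(X[...,1]<.36)
m=cv2.morphologyEx(m.astype(np.uint8),cv2.MORPH_OPEN,np.ones((3,3)))>0
P=X[m][:,:2].astype(np.float32);r=cv2.minAreaRect(P*1000);print(r,np.median(X[...,2][m]))
o=robot.get_obs();t=o['tool_pos'];T=o['orientation'];print(o['clock'],t,o['opening'],o['wrist_force'],o['qpos'].round(2))
save(p,'s7.png',1.25)
E
```

```text
((588.986572265625, 261.7384338378906), (214.6334991455078, 198.09906005859375), 10.843619346618652) 0.1170160353844389
6.75 [ 0.61545208 -0.17501159  0.17953689] 0.04503007222482806 [ 0.38927757 -0.05853802 -2.44479339] [-0.1   0.4   0.39  1.67 -0.17  1.1   2.21]
```

View pics/s7.png

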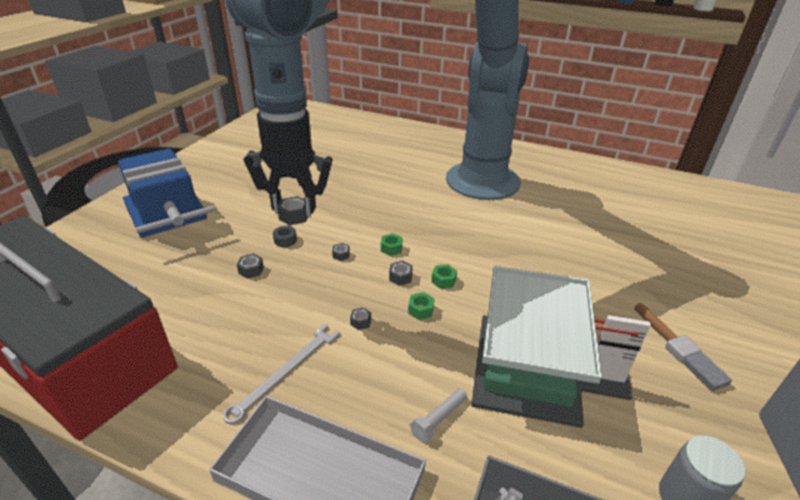

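Call:
carry_out:
  rows:
    - {"fingers": 0, "slide": [1.0, 0.37, 0], "spin": 0}
    - {"fingers": 0, "slide": [1.0, 0.37, 0], "spin": 0}
    - {"fingers": 0, "slide": [1.0, 0.37, 0], "spin": 0}
    - {"fingers": 0, "slide": [1.0, 0.37, 0], "spin": 0}
    - {"fingers": 0, "slide": [1.0, 0.37, 0], "spin": 0}
    - {"fingers": 0, "slide": [1.0, 0.37, 0], "spin": 0}
    - {"fingers": 0, "slide": [1.0, 0.37, 0], "spin": 0}
    - {"fingers": 0, "slide": [1.0, 0.37, 0], "spin": 0}
    - {"fingers": 0, "slide": [1.0, 0.37, 0], "spin": 0}
    - {"fingers": 0, "slide": [1.0, 0.37, 0], "spin": 0}
    - {"fingers": 0, "slide": [1.0, 0.37, 0], "spin": 0}

```text
clock: 7.85
tool_pos: [0.6379, 0.2517, 0.1729]
orientation: [[-0.29, 0.957, -0.006], [0.957, 0.29, -0.003], [-0.001, -0.007, -1.0]]
wrist_force: [0.5, -1.0, -2.5]
opening: 0.0449
```

```bash
python3 - <<'E'
from h import *
o=robot.get_obs();T=o['orientation'];t=o['tool_pos'];print(o['clock'],t,o['opening'])
p,X=cloud('side');q=(X-t)@T*1000
save(p,'s8.png',1.25)
m=(abs(q[...,1])<30)&(abs(q[...,0])<60)&(X[...,2]>.14)&(X[...,2]<.26)
z=X[...,2][m]*1000;print(np.histogram(z,bins=range(140,265,5))[0],np.sort(z)[:5])
E
```

```text
7.85 [0.63789377 0.25171735 0.1728876 ] 0.04488473381850518
[  0   0   0   0   0   0   0   0   0   0   9  99 134 141 209 336 217 147
 137 101  48 135 242 246] [194.22205351 194.52421822 194.71333695 194.73238459 194.78387135]
```

View pics/s8.png

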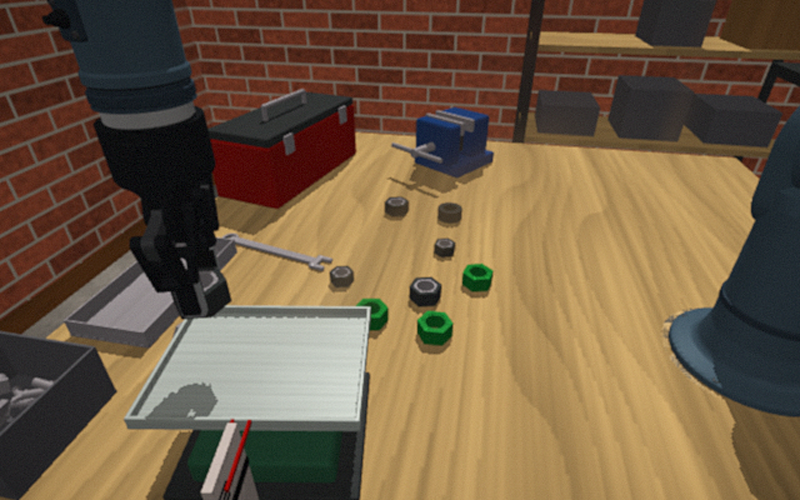

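Call:
carry_out:
  rows:
    - {"fingers": 0, "slide": [0.008, 0, 0.06], "spin": 0}
    - {"fingers": 0, "slide": [0.008, 0, 0.12], "spin": 0}
    - {"fingers": 0, "slide": [0.008, 0, 0.16], "spin": 0}
    - {"fingers": 0, "slide": [0.008, 0, 0.175], "spin": 0}
    - {"fingers": 0, "slide": [0.008, 0, 0.185], "spin": 0}
    - {"fingers": 0, "slide": [0.008, 0, 0.195], "spin": 0}
    - {"fingers": 0, "slide": [0.008, 0, 0.205], "spin": 0}
    - {"fingers": 0, "slide": [0.008, 0, 0.215], "spin": 0}
    - {"fingers": 0, "slide": [0.008, 0, 0.215], "spin": 0}

```text
clock: 8.8
tool_pos: [0.6397, 0.2543, 0.0909]
orientation: [[-0.288, 0.958, 0.0], [0.958, 0.288, 0.0], [0.0, 0.0, -1.0]]
wrist_force: [0.1, -1.1, -1.3]
opening: 0.045
```

```bash
python3 - <<'E'
from h import *
o=robot.get_obs();t=o['tool_pos'];print(o['clock'],t,o['opening'],o['wrist_force'])
p,X=cloud('scene');save(p,'s9.png',4,(360,180,540,330))
E
```

```text
8.8 [0.63971635 0.25434112 0.09085352] 0.045045105731851186 [ 0.07263631 -1.07381011 -1.32916518]
```

View pics/s9.png

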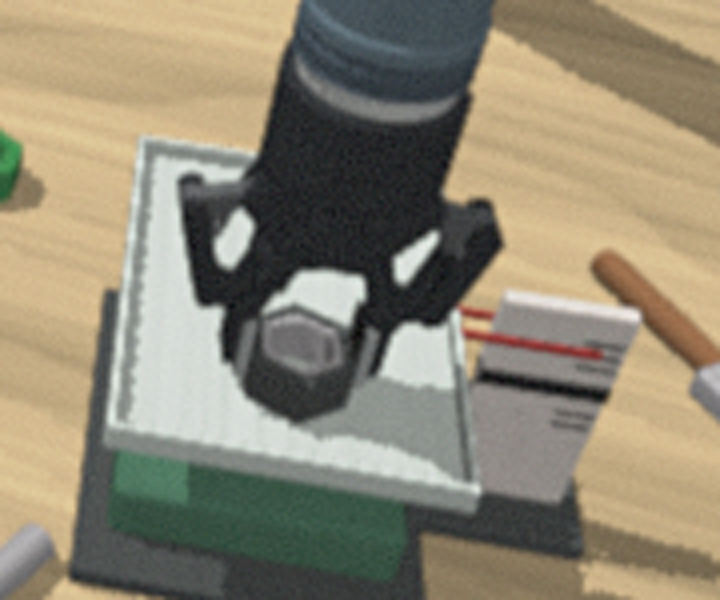

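The nut is standing in the pan and taking about half its weight. I'll release it.

Call:
carry_out:
  rows:
    - {"fingers": 0.75, "slide": [0, 0, 0], "spin": 0}
    - {"fingers": 0.75, "slide": [0, 0, 0], "spin": 0}
    - {"fingers": 0.75, "slide": [0, 0, 0], "spin": 0}
    - {"fingers": 0.75, "slide": [0, 0, 0], "spin": 0}
    - {"fingers": 0.75, "slide": [0, 0, -0.05], "spin": 0}
    - {"fingers": 0.75, "slide": [0, 0, -0.12], "spin": 0}
    - {"fingers": 0.8, "slide": [0, 0, -0.22], "spin": 0}
    - {"fingers": 1, "slide": [0, 0, -0.22], "spin": 0}

```text
clock: 9.65
tool_pos: [0.6446, 0.2558, 0.1867]
orientation: [[-0.287, 0.958, 0.012], [0.958, 0.287, 0.006], [0.002, 0.013, -1.0]]
wrist_force: [0.9, -0.2, 0.7]
opening: 0.0806
```

```bash
python3 - <<'E'
from h import *
o=robot.get_obs();t=o['tool_pos'];print(o['clock'],t,o['opening'],o['wrist_force'],o['qpos'].round(2))
p,X=cloud('scene');save(p,'s10.png',4,(360,180,540,330))
m=(X[...,2]>.09)&(X[...,2]<.115)&(X[...,0]>.53)&(X[...,0]<.6)&(X[...,1]>.2)&(X[...,1]<.28);print(np.median(X[...,2][m]))
E
```

```text
9.65 [0.64456887 0.25583987 0.18671823] 0.08057886083361576 [ 0.93287424 -0.15998721  0.66157411] [-0.62  0.48  0.25  1.52 -0.13  1.15  1.51]
0.10204736053083407
```

View pics/s10.png

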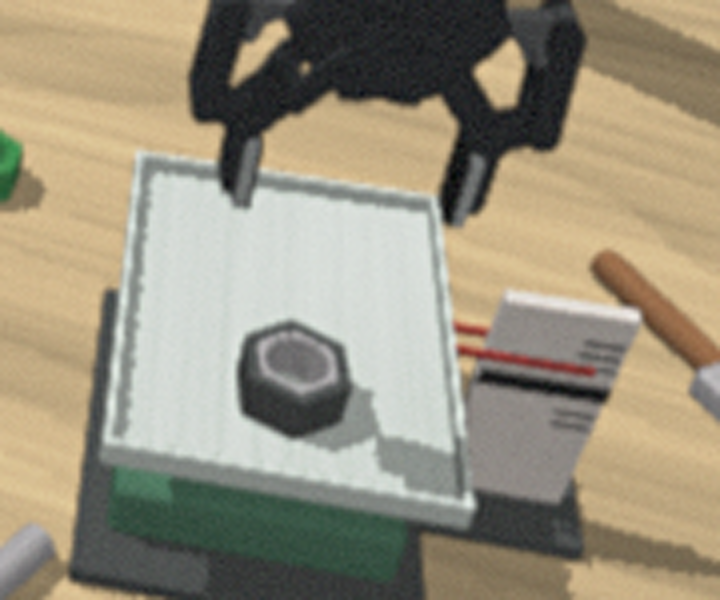

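The nut lies in the pan at about the planned spot and the floor is at 102 mm, so it has sunk 15 mm with the pointer half way. Now for nut A.

Call:
carry_out:
  rows:
    - {"fingers": 1, "slide": [-0.68, -0.29, 0], "spin": 0}
    - {"fingers": 1, "slide": [-0.68, -0.29, 0], "spin": 0}
    - {"fingers": 1, "slide": [-0.68, -0.29, 0], "spin": 0}
    - {"fingers": 1, "slide": [-0.68, -0.29, 0], "spin": 0}
    - {"fingers": 1, "slide": [-0.68, -0.29, 0], "spin": 0}
    - {"fingers": 1, "slide": [-0.68, -0.29, 0], "spin": 0}
    - {"fingers": 1, "slide": [-0.68, -0.29, 0], "spin": 0}

```text
clock: 10.4
tool_pos: [0.6042, -0.0518, 0.1784]
orientation: [[-0.273, 0.962, -0.002], [0.962, 0.273, -0.006], [-0.005, -0.004, -1.0]]
wrist_force: [0.2, -0.8, 0.4]
opening: 0.0854
```

Call:
carry_out:
  rows:
    - {"fingers": 1, "slide": [-0.68, -0.29, 0.05], "spin": -0.02}
    - {"fingers": 1, "slide": [-0.68, -0.29, 0.1], "spin": -0.02}
    - {"fingers": 1, "slide": [-0.68, -0.29, 0.2], "spin": -0.02}
    - {"fingers": 1, "slide": [-0.68, -0.29, 0.27], "spin": -0.02}
    - {"fingers": 1, "slide": [-0.68, -0.29, 0.27], "spin": -0.02}
    - {"fingers": 1, "slide": [-0.68, -0.29, 0.27], "spin": -0.02}
    - {"fingers": 1, "slide": [-0.68, -0.29, 0.27], "spin": -0.02}
    - {"fingers": 1, "slide": [-0.68, -0.29, 0.27], "spin": -0.02}

```text
clock: 11.2
tool_pos: [0.569, -0.3377, 0.0677]
orientation: [[-0.295, 0.955, -0.006], [0.955, 0.295, -0.001], [0.001, -0.006, -1.0]]
wrist_force: [0.8, -0.3, -0.6]
opening: 0.0856
```

```bash
python3 - <<'E'
from h import *
o=robot.get_obs();T=o['orientation'];t=o['tool_pos'];print(o['clock'],t,np.degrees(np.arctan2(*T[:2,0][::-1])),o['qpos'].round(2))
c=robot.calibration('wrist');p,d=robot.capture('wrist');save(p,'w11.png',1.25);np.savez('w11.npz',p=p,d=d,**c)
p,X=cloud('scene');q=(X-t)@T*1000
m=(abs(q[...,1])<32)&(abs(q[...,0])<34)&(X[...,2]>.018)&(X[...,2]<.03)
print('nut x',np.percentile(q[...,0][m],[1,50,99]).round(1),'y',np.percentile(q[...,1][m],[1,50,99]).round(1))
E
```

```text
11.2 [ 0.56904889 -0.33768587  0.06772926] 107.16918115125286 [ 0.17  0.58  0.4   1.68 -0.26  0.94  2.54]
nut x [-19.5   3.4  25.4] y [-18.8   7.1  30.3]
```

View pics/w11.png

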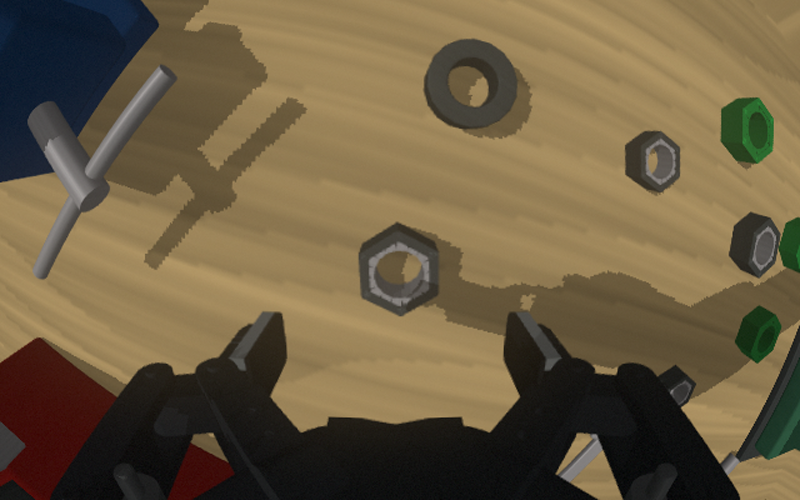

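```bash
python3 - <<'E'
from h import *
o=robot.get_obs();T=o['orientation'];t=o['tool_pos']
for n in ['scene','side']:
    p,X=cloud(n);q=(X-t)@T*1000
    red=(p[...,0]>90)&(p[...,1]<40)&(X[...,2]>.02)&(X[...,0]<1)
    r=np.hypot(q[...,0],q[...,1]);r[~red]=9e9
    i=np.argsort(r.ravel())[:3];print(n,[(q.reshape(-1,3)[k].round(0),X.reshape(-1,3)[k].round(3)) for k in i])
E
```

```text
scene [(array([-38., 263., -69.]), array([ 0.836, -0.289,  0.139])), (array([-36., 264.,  30.]), array([ 0.836, -0.287,  0.04 ])), (array([-38., 264.,  36.]), array([ 0.837, -0.289,  0.034]))]
side [(array([-36., 264., -70.]), array([ 0.836, -0.287,  0.14 ])), (array([-36., 267., -68.]), array([ 0.839, -0.286,  0.138])), (array([-39., 268., -69.]), array([ 0.841, -0.289,  0.139]))]
```

Call:
carry_out:
  rows:
    - {"fingers": 1, "slide": [0.008, 0.007, 0.06], "spin": 0}
    - {"fingers": 1, "slide": [0.008, 0.007, 0.1], "spin": 0}
    - {"fingers": 1, "slide": [0.008, 0.007, 0.1], "spin": 0}

```text
clock: 11.7
tool_pos: [0.5744, -0.3257, 0.0282]
orientation: [[-0.306, 0.952, -0.005], [0.952, 0.306, 0.004], [0.005, -0.003, -1.0]]
wrist_force: [-0.2, 0.2, 0.2]
opening: 0.0852
```

Call:
carry_out:
  rows:
    - {"fingers": 1, "slide": [-0.003, 0, 0.06], "spin": 0}
    - {"fingers": 1, "slide": [-0.003, 0, 0.13], "spin": 0}
    - {"fingers": 1, "slide": [-0.003, 0, 0.13], "spin": 0}

```text
clock: 12.0
tool_pos: [0.573, -0.328, -0.0245]
orientation: [[-0.303, 0.953, -0.007], [0.953, 0.303, 0.004], [0.006, -0.005, -1.0]]
wrist_force: [-1.0, 0.2, -0.1]
opening: 0.0852
```

```bash
python3 - <<'E'
from h import *
o=robot.get_obs();T=o['orientation'];t=o['tool_pos'];print(o['clock'],t,o['wrist_force'])
for n in ['side']:
    p,X=cloud(n);q=(X-t)@T*1000
    m=(abs(q[...,1])<16)&(q[...,0]>38)&(q[...,0]<70)&(X[...,2]>.006)&(X[...,2]<.06)
    z=X[...,2][m]*1000;print(np.histogram(z,bins=range(5,65,5))[0], np.sort(z)[:8].round(1))
p,d=robot.capture('wrist');save(p,'w12.png',1.0)
E
```

```text
12.0 [ 0.57295099 -0.32799826 -0.02448688] [-1.02550318  0.21850751 -0.10813115]
[ 0  0 10 10 15 10 14 18 13  5  0] [16.1 16.1 16.2 16.3 16.4 16.8 17.6 18.2]
```

View pics/w12.png

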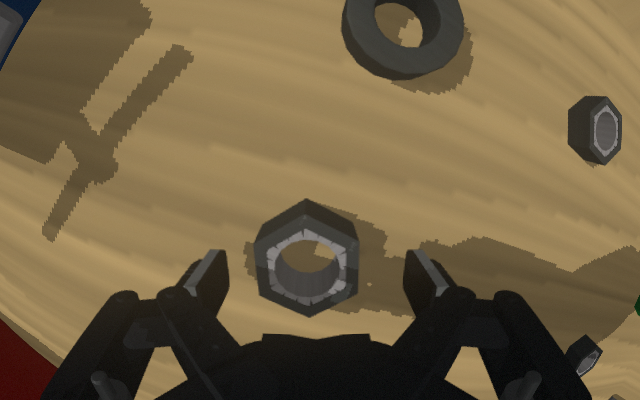

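Call:
carry_out:
  rows:
    - {"fingers": 1, "slide": [-0.01, 0, 0.004], "spin": 0}
    - {"fingers": 0, "slide": [-0.01, 0, 0.004], "spin": 0}
    - {"fingers": 0, "slide": [-0.01, 0, 0.004], "spin": 0}
    - {"fingers": 0, "slide": [-0.01, 0, 0.004], "spin": 0}
    - {"fingers": 0, "slide": [-0.01, 0, 0.004], "spin": 0}
    - {"fingers": 0, "slide": [-0.01, 0, 0.004], "spin": 0}

```text
clock: 12.7
tool_pos: [0.578, -0.3349, -0.0216]
orientation: [[-0.302, 0.953, 0.002], [0.953, 0.302, -0.0], [-0.001, 0.001, -1.0]]
wrist_force: [-0.8, 1.5, 5.6]
opening: 0.0448
```

Call:
carry_out:
  rows:
    - {"fingers": 0, "slide": [0, 0, -0.06], "spin": 0}
    - {"fingers": 0, "slide": [0, 0, -0.18], "spin": 0}
    - {"fingers": 0, "slide": [0, 0, -0.3], "spin": 0}
    - {"fingers": 0, "slide": [0, 0, -0.42], "spin": 0}
    - {"fingers": 0, "slide": [0, 0, -0.5], "spin": 0}
    - {"fingers": 0, "slide": [0, 0, -0.5], "spin": 0}
    - {"fingers": 0, "slide": [0, 0, -0.5], "spin": 0}

```text
clock: 13.4
tool_pos: [0.5766, -0.3342, 0.1766]
orientation: [[-0.302, 0.953, -0.001], [0.953, 0.302, 0.001], [0.001, -0.0, -1.0]]
wrist_force: [-0.4, 0.3, -3.2]
opening: 0.045
```

Call:
carry_out:
  rows:
    - {"fingers": 0, "slide": [0.69, 0.19, 0], "spin": 0}
    - {"fingers": 0, "slide": [0.69, 0.19, 0], "spin": 0}
    - {"fingers": 0, "slide": [0.69, 0.19, 0], "spin": 0}
    - {"fingers": 0, "slide": [0.69, 0.19, 0], "spin": 0}
    - {"fingers": 0, "slide": [0.69, 0.19, 0], "spin": 0}
    - {"fingers": 0, "slide": [0.69, 0.19, 0], "spin": 0}
    - {"fingers": 0, "slide": [0.69, 0.19, 0], "spin": 0}

```text
clock: 14.1
tool_pos: [0.5632, -0.0382, 0.1731]
orientation: [[-0.315, 0.949, -0.008], [0.949, 0.315, 0.005], [0.007, -0.006, -1.0]]
wrist_force: [-1.1, -0.0, -2.7]
opening: 0.0449
```

Call:
carry_out:
  rows:
    - {"fingers": 0, "slide": [0.69, 0.19, 0], "spin": 0}
    - {"fingers": 0, "slide": [0.69, 0.19, 0], "spin": 0}
    - {"fingers": 0, "slide": [0.69, 0.19, 0], "spin": 0}
    - {"fingers": 0, "slide": [0.69, 0.19, 0], "spin": 0}
    - {"fingers": 0, "slide": [0.69, 0.19, 0], "spin": 0}
    - {"fingers": 0, "slide": [0.69, 0.19, 0], "spin": 0}
    - {"fingers": 0, "slide": [0.69, 0.19, 0], "spin": 0}
    - {"fingers": 0, "slide": [0.69, 0.19, 0], "spin": 0}
    - {"fingers": 0, "slide": [0.69, 0.19, 0], "spin": 0}

```text
clock: 15.0
tool_pos: [0.5542, 0.2345, 0.1749]
orientation: [[-0.3, 0.954, -0.004], [0.954, 0.3, -0.004], [-0.002, -0.004, -1.0]]
wrist_force: [-0.2, -0.9, -2.6]
opening: 0.0447
```

```bash
python3 - <<'E'
from h import *
o=robot.get_obs();T=o['orientation'];t=o['tool_pos'];print(o['clock'],t,o['opening'],o['wrist_force'])
p,X=cloud('side');q=(X-t)@T*1000
save(p,'s13.png',1.25)
m=(abs(q[...,1])<30)&(abs(q[...,0])<60)&(X[...,2]>.14)&(X[...,2]<.26)
print(np.sort(X[...,2][m]*1000)[:5])
p,X=cloud('scene')
m=(X[...,2]>.118)&(X[...,2]<.132)&(p.max(-1)<140)&(X[...,0]>.5)&(X[...,0]<.72)&(X[...,1]>.18)&(X[...,1]<.31)
P=X[m];print('nut1',np.percentile(P,[3,97],axis=0).round(3),m.sum())
save(p,'s13b.png',4,(360,180,540,330))
E
```

```text
15.0 [0.55421887 0.23445479 0.17485422] 0.0447188223615093 [-0.19838274 -0.94649431 -2.58453594]
[194.96732559 195.51645115 195.65190359 195.7164384  195.72953441]
nut1 [[0.62  0.233 0.119]
 [0.665 0.277 0.128]] 307
```

View pics/s13.png

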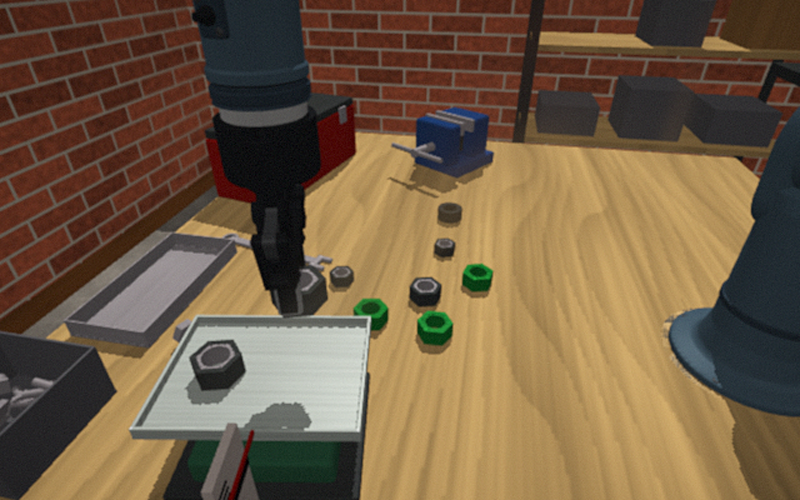

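View pics/s13b.png

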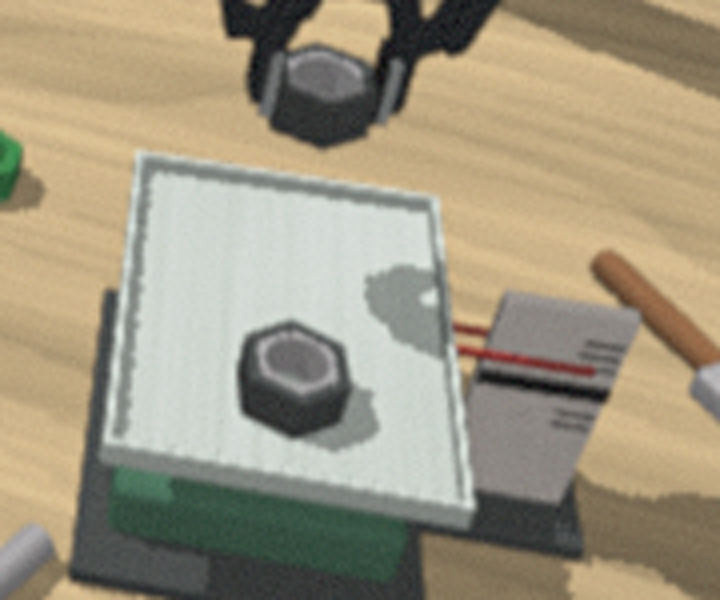

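Call:
carry_out:
  rows:
    - {"fingers": 0, "slide": [0, 0, 0.06], "spin": 0}
    - {"fingers": 0, "slide": [0, 0, 0.12], "spin": 0}
    - {"fingers": 0, "slide": [0, 0, 0.18], "spin": 0}
    - {"fingers": 0, "slide": [0, 0, 0.21], "spin": 0}
    - {"fingers": 0, "slide": [0, 0, 0.225], "spin": 0}
    - {"fingers": 0, "slide": [0, 0, 0.235], "spin": 0}
    - {"fingers": 0, "slide": [0, 0, 0.245], "spin": 0}
    - {"fingers": 0, "slide": [0, 0, 0.255], "spin": 0}
    - {"fingers": 0, "slide": [0, 0, 0.255], "spin": 0}
    - {"fingers": 0, "slide": [0, 0, 0.255], "spin": 0}

```text
clock: 16.1
tool_pos: [0.5554, 0.2377, 0.0758]
orientation: [[-0.302, 0.953, 0.001], [0.953, 0.302, 0.0], [0.0, 0.001, -1.0]]
wrist_force: [-0.3, -0.7, -1.0]
opening: 0.0446
```

```bash
python3 - <<'E'
from h import *
o=robot.get_obs();t=o['tool_pos'];print(o['clock'],t,o['opening'],o['wrist_force'])
p,X=cloud('scene');save(p,'s14.png',4,(360,180,540,330))
E
```

```text
16.1 [0.55540276 0.23770193 0.07578016] 0.04464035343173109 [-0.28039505 -0.68977067 -0.9760735 ]
```

View pics/s14.png

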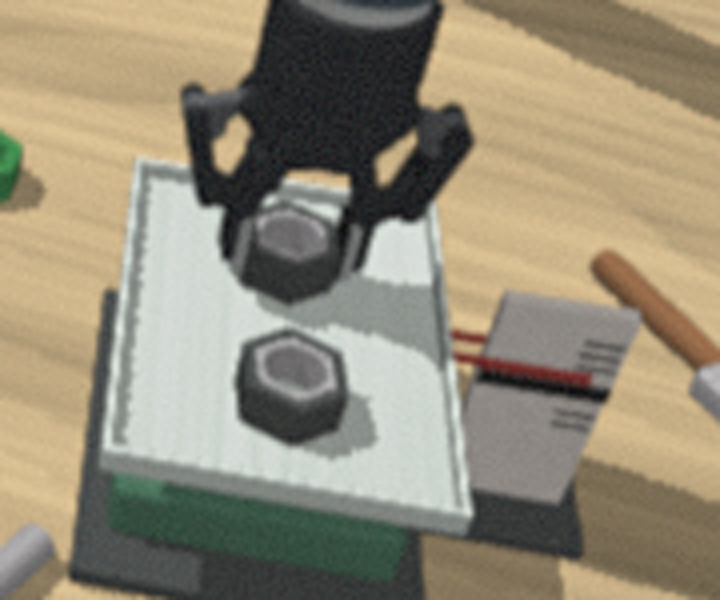

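The second nut stands on the floor and the pan has sunk further. I'll release it and withdraw.

Call:
carry_out:
  rows:
    - {"fingers": 0.75, "slide": [0, 0, 0], "spin": 0}
    - {"fingers": 0.75, "slide": [0, 0, 0], "spin": 0}
    - {"fingers": 0.75, "slide": [0, 0, 0], "spin": 0}
    - {"fingers": 0.75, "slide": [0, 0, 0], "spin": 0}
    - {"fingers": 0.75, "slide": [0, 0, -0.05], "spin": 0}
    - {"fingers": 0.75, "slide": [0, 0, -0.12], "spin": 0}
    - {"fingers": 0.75, "slide": [0, 0, -0.24], "spin": 0}
    - {"fingers": 0.75, "slide": [0, 0, -0.35], "spin": 0}
    - {"fingers": 0.75, "slide": [0, 0, -0.4], "spin": 0}
    - {"fingers": 0.75, "slide": [0, 0, -0.4], "spin": 0}
    - {"fingers": 0.75, "slide": [0, 0, -0.4], "spin": 0}
    - {"fingers": 0.75, "slide": [0, 0, -0.4], "spin": 0}

```text
clock: 17.35
tool_pos: [0.5537, 0.237, 0.2332]
orientation: [[-0.302, 0.953, -0.003], [0.953, 0.302, -0.002], [-0.001, -0.004, -1.0]]
wrist_force: [0.3, 0.3, -0.2]
opening: 0.0643
```

```bash
python3 - <<'E'
from h import *
o=robot.get_obs();t=o['tool_pos'];print(o['clock'],t,o['opening'],o['wrist_force'])
p,X=cloud('scene');save(p,'s15.png',4,(360,180,540,330))
m=(X[...,2]>.07)&(X[...,2]<.11)&(X[...,0]>.58)&(X[...,0]<.61)&(X[...,1]>.19)&(X[...,1]<.28);print(np.median(X[...,2][m]),m.sum())
E
```

```text
17.35 [0.55370219 0.2370009  0.23319292] 0.06428025539716524 [ 0.26541454  0.287912   -0.16143453]
0.08497787198959658 358
```

View pics/s15.png

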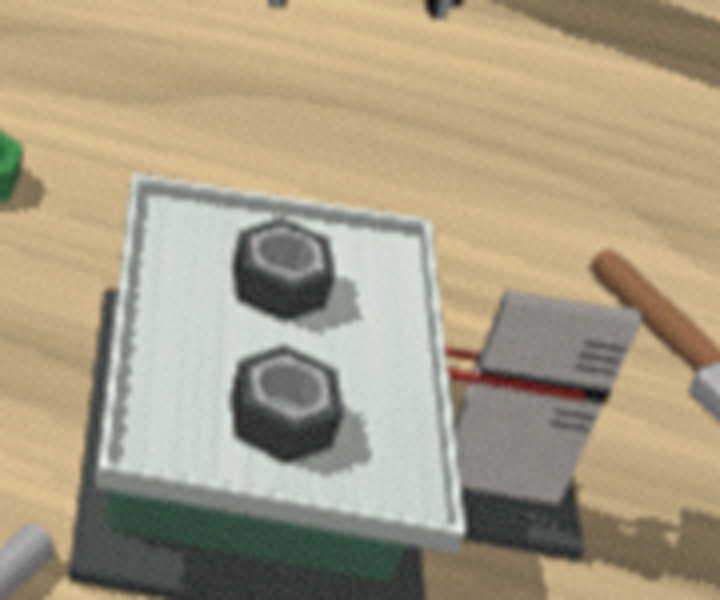

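The pointer lies on the black mark and the floor is at 85 mm, so the pan has sunk 32 mm. Both nuts are flat in the pan and the hand is clear. I'll hand the job in.

```bash
python3 -c "
from station import robot
print(robot.close_job())"
```

```text
the job is handed in; nothing more can be done
None
```

I put two large nuts on the pan one at a time and handed the job in at about 17.4 s of the 56 s allowed. `close_job` gave no verdict. The third large nut stays on the bench; I never touched it, the green nuts, the small nuts or the collar.

- **After the first nut:** the pan had sunk about 15 mm, with the nut let go.
- **After the second nut:** the pan floor measured 85 mm above the bench, so it had sunk 32 mm. The pointer was on the black mark, both nuts lay flat about 90 mm apart, and the gripper was open and well clear.
- **Lowering:** I lowered each nut until the pan carried about half its weight before letting go. In every picture the pan was well short of the bottom stop.

**What disagreed:** the reported TCP lay about 28 mm beyond the real fingertips. On the first grasp the fingers closed just above the nut and caught nothing, and the nut stayed where it was. I measured the fingertip height in the scene and side cameras, reached lower, and the next two grasps held. The reported tool position also varied by a few mm between readings.

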